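Press the cover of a gift box home under its catch

ROBOT

A 6-joint arm with a two-finger parallel gripper is mounted at the origin on the work surface; the furniture and walls round the work are solid. World frame = base frame: x ahead of the robot, y to its left, z up, the work surface at z = 0. Lengths are in mm, angles in rad, forces in N, time in s.
With the tool pointing down it reaches from about 425 to 950 mm from the base axis. Payload 14.7 kg.
Tool frame: the origin (TCP) lies midway between the tips of the shut fingers; the grasp point (between the pads) lies ctrl.tcp_to_grasp behind it (ctrl.tcp_to_grasp is the distance from the TCP to the grasp point, in mm); z points along the fingers, x is the direction in which the jaws open and shut, and the axes are right-handed (so a half turn about z gives the same grasp; the last joint's range is limited). The gripper opens to 85 mm and grips with 20 to 120 N. Pads are 22 mm wide; open, the fingers measure 114 mm over their backs; the gripper's body (76 mm by 85 mm) begins 54 mm behind the grasp point. The pads swing forward as they close: fully open they stand 13 mm farther back than shut.
Start: joints at [-0.047, 0.48, 1.596, -0, 1.065, -0.047], TCP at [649.994, 0.021, 211.097] pointing down, gripper open.
Joint ranges: [-2.75, 2.75], [-0.82, 2.05], [0.23, 2.67], [-1.56, 4.7], [0.09, 2.69], [-2.92, 2.92]. Speed limits (rad/s): [1.89, 1.89, 2.39, 3.01, 3.01, 3.01].

INTERFACE

Orientations are given as [roll, pitch, yaw] about the fixed x, y, z axes, in that order (R = Rz(yaw) Ry(pitch) Rx(roll)).
In Python, from cell import ctrl gives the robot as it stands.
- The arm moves only by the tool servo_tool, never from a script. Its argument "motion" is a list of rows, each an object of numbers: "dx", "dy", "dz": the shift along the tool's x, y, z in mm; "yaw": the turn about the tool's z in rad. In form: [{"dx": .., "dy": .., "dz": .., "yaw": ..}, ...]. A call has 1 to 10 rows; each row is the pose to reach, as a shift and turn from the pose commanded when the call began, along the tool's axes at that moment; what a row does not reach only later rows make up. A row lasts 1/8 s, in which the tool goes at most 62.5 mm and 10.7 degrees, less where a joint would pass 70% of its speed; a pose out of reach is approached as far as the arm can. A call with a gripper value outside its range is refused whole. "claw" is the gripper's target within -1 to 1 (fully open at 1, half-way at 0, shut at -1), set as the call begins (left out, the last holds). The fingers move at their own pace and stop on an object; the grip force is fixed at half the most. Time passes only in rows, so rows that repeat a pose let the fingers close. It gives the time, the measured TCP pose, the force and the opening at its end, in the units of the state.
- ctrl.state(): the state, without advancing time (a new reading comes with each control period).
- ctrl.get_image(name): name is "scene" or "side" or "wrist"; returns a dict with "pixels" (420x560x3 uint8, red, green, blue), "fx", "fy", "cx", "cy" (pixels), "position" and "orientation" of the camera in the world; the wrist camera has in their place "mount" (4x4, takes a point from camera to tool coordinates, whose origin is the TCP and whose axes are the tool frame's). Camera axes: x right, y down, z forward; pixel columns grow to the right and rows downward; lengths in mm; the calibration is good to about 2 mm. A picture is of the moment at which its call begins: read the wrist's pose just before it. There is no depth.
- ctrl.sign_off(): hands the job in, once; it reports no verdict.
Trained networks look in the newest picture that a camera, given by its name, has taken for a name from the list of things; names that differ only in an ending like _2 or _b are one class to them, and where a whole thing is asked for, a point or a joint stands for the part that bears it (a point fixed in the world has none). Each returns a list of dicts, best first, with "p" (0 to 1); they miss things now and then, are a little off and sometimes report something else, mostly with a low value. They report only what shows in the picture. A call takes as long as a camera call. They do not tell look-alikes from the thing itself.
- ctrl.masks_of(camera, name): "region" (420x560 bool, what is visible of it) and "bbox" ([left, top, right, bottom] as shares, 0 to 1, of the picture: columns of its width, rows of its height, round what is visible of it).
- ctrl.pinpoint(camera, name): "centre" ([column, row] as shares, 0 to 1, of the picture: columns of its width, rows of its height: a listed point, or the origin of a listed thing).
The state is a dict: "time": time; "qpos": joint angles; "joint_vel": joint speeds; "joint_efforts": joint torques, N m; "tool_pos": TCP position; "tcp_rot": TCP orientation; "contact_force": force on the tool from outside, world axes, zero at the start; "moment": the same for the moment, N m; "finger_gap": finger opening in mm.
Only numpy, scipy, OpenCV 4.12 (cv2) and the standard library are available. Lean on these libraries where they do the work, as an engineer would, in place of code of your own. Each camera call takes 0.05 s, during which the arm holds its last target.

TASK

Two small plywood gift boxes stand on the packing bench. One is closed; the other's loose wooden cover stands up at one end, resting on the box's spring catch. Press the raised end of that cover straight down until it goes past the catch and the cover sits level on its ledge in the box, and do not press on the box that is already closed.

Things in the scene. Friction and masses are not known exactly. Their poses are not given: they have to be found in the camera images.
- box_open: plywood box, 160 (x) x 110 x 58 mm high, walls 8 mm, open top, firm on the bench; its cover stands up at one end. Origin: centre of its underside; x along its length to the end with the spring catch (steel housing outside that wall up to the rim; round nose 5 mm into the box, just below the rim). A ledge inside holds the cover: seated, its upper face is 42 mm above the bench, 16 below the rim
- cover_end (a point): where to press: point on the upper face of the loose wooden cover (142x92x6 mm, 0.1 kg, knob 22 wide, 13 high in its middle), on its long centre line, 45 mm from the middle, 26 mm from the raised end. x to the raised (catch) end, z out of the face. At first 58 mm above the bench, cover tilted 8 degrees; seated 42 mm and level, on a rigid ledge. About 4 to 8 N here passes the catch
- box_closed: a like box, already closed, its cover level 16 mm below the rim: not to be pressed or pushed. Origin: centre of its underside; x towards its catch end
Things that resemble listed ones, but are neither listed nor needed, are in the scene too. Of the things shaped like the part that bears cover_end, the wooden one is meant.

How it is judged (in metres and radians):
At the end, for the whole second after the job is handed in: the loose cover lies on its ledge in its own box, past the catch: level within 2 degrees, its pressed end within 3 mm of seated height and within 10 mm of its place along and across the box (z of cover_end in the frame of box_open between 0.038 and 0.045 m and x of cover_end in the frame of box_open between 0.035 and 0.055 m and y of cover_end in the frame of box_open between -0.01 and 0.01 m and angle between cover_end's own z axis and vertical below 0.035 rad); the robot touches nothing.
It fails at once if the robot presses or pushes on the closed box (more than 3 N) (contact force between any of the fingers, the arm and box_closed above 3 N).
It also fails if it takes over 29 s, if anything falls off the work surface, if the arm or the gripper's body presses on something with over 40 N, if the wrist force passes 120 N, or if a joint passes its speed limit or range.

## Working session

There is one attempt and no reset: what is moved stays moved. The work goes in short steps, Python scripts to look and compute and a tool call to move; the robot and the scene stay as the last step left them, time stands still between calls to the robot, and variables do not carry over. Pictures are saved under pics/ and viewed, and the job is handed in when it is done.

Besides the shell and the picture viewer there is one more tool, called after ">>>" by a JSON object that holds its "name" and its "arguments". servo_tool: Moves the arm, as the interface text tells. Its arguments: {"type":"object","properties":{"motion":{"type":"array","items":{"type":"object","properties":{"dx":{"type":"number"},"dy":{"type":"number"},"dz":{"type":"number"},"yaw":{"type":"number"}}}},"claw":{"type":"number"}},"required":["motion"]}

```bash
mkdir -p pics; ls; cat > h.py <<'E'
import numpy as np, cv2
from cell import ctrl
from scipy.spatial.transform import Rotation as R
def cam(im,st=None):
    if 'mount' in im:
        T=np.eye(4);T[:3,:3]=R.from_euler('xyz',st['tcp_rot']).as_matrix();T[:3,3]=st['tool_pos'];return T@np.array(im['mount'])
    T=np.eye(4);T[:3,:3]=R.from_euler('xyz',im['orientation']).as_matrix();T[:3,3]=im['position'];return T
def atz(im,T,u,v,z):
    d=T[:3,:3]@np.array([(u-im['cx'])/im['fx'],(v-im['cy'])/im['fy'],1]);o=T[:3,3]
    return o+d*(z-o[2])/d[2]
def proj(im,T,p):
    q=T[:3,:3].T@(np.array(p)-T[:3,3]);return np.array([im['fx']*q[0]/q[2]+im['cx'],im['fy']*q[1]/q[2]+im['cy']])
def save(im,n): cv2.imwrite('pics/'+n,np.ascontiguousarray(im['pixels'][:,:,::-1]))
E
python3 - <<'E'
from h import *
print(ctrl.state(), ctrl.tcp_to_grasp)
for c in ['scene','side','wrist']:
    st=ctrl.state();im=ctrl.get_image(c);save(im,c+'0.png');T=cam(im,st)
    print(c,{k:im[k] for k in im if k not in('pixels',)})
    for n,z in [('cover_end',58),('box_open',0),('box_closed',0)]:
        for d in ctrl.pinpoint(c,n)[:4]:
            u,v=d['centre'][0]*560,d['centre'][1]*420
            print(c,n,round(d['p'],2),round(u),round(v),atz(im,T,u,v,z).round(0))
print(ctrl.state()['time'])
E
```

```text
pics
{'time': 0.0, 'qpos': array([-4.65744012e-02,  4.80841079e-01,  1.59692320e+00,  7.09874605e-06,
        1.06510418e+00, -4.65848457e-02]), 'joint_vel': array([-3.68444001e-04,  7.16387505e-04,  8.14956461e-04, -8.65005202e-04,
        5.93158265e-05, -1.43401393e-04]), 'joint_efforts': array([ 2.41355090e-03, -9.50650907e+01, -4.30184269e+01, -5.27583288e-04,
        1.24796593e-02,  1.26860105e-04]), 'tool_pos': array([6.49527752e+02, 6.20705977e-02, 2.10448033e+02]), 'tcp_rot': array([-3.14152704e+00,  1.27413643e-03,  7.04368165e-06]), 'contact_force': array([-0.5447414 , -0.22702087,  0.51397192]), 'moment': array([ 0.05354058,  0.01632297, -0.02030443]), 'finger_gap': 85.43057891607113} 18.700000000000003
scene {'fx': 512.7415841287058, 'fy': 512.7415841287058, 'cx': 285.2799329953093, 'cy': 217.50579809340852, 'position': array([-405.9847206 , -599.16324714,  767.32440759]), 'orientation': array([-2.13905724, -0.01481474, -0.92299119])}
scene cover_end 0.89 260 204 [498. 158.  58.]
scene cover_end 0.79 229 191 [497. 267.  58.]
scene cover_end 0.71 217 253 [266.  93.  58.]
[... 366 characters left out ...]
1.  58.]
side cover_end 0.83 271 185 [512. 154.  58.]
side cover_end 0.82 253 180 [487. 212.  58.]
side box_open 0.94 282 198 [559. 169.   0.]
side box_closed 0.73 334 267 [ 470. -202.   -0.]
wrist {'fx': 321.46391561646897, 'fy': 321.46391561646897, 'cx': 278.1061257288309, 'cy': 206.8263775378399, 'mount': array([[ 9.99999942e-01, -1.00389661e-04, -3.24192321e-04,
        -2.30711937e-01],
       [ 1.85442251e-04,  9.61666195e-01,  2.74222711e-01,
        -6.87639496e+01],
       [ 2.84235671e-04, -2.74222755e-01,  9.61666158e-01,
        -1.63724149e+02],
       [ 0.00000000e+00,  0.00000000e+00,  0.00000000e+00,
         1.00000000e+00]])}
wrist cover_end 0.71 119 23 [510. 147.  58.]
0.6
```

```bash
python3 - <<'E'
import cv2,numpy as np
a=cv2.imread('pics/scene0.png');b=cv2.imread('pics/side0.png');w=cv2.imread('pics/wrist0.png')
cv2.imwrite('pics/m1.png',cv2.resize(a[140:330,150:430],(800,543),interpolation=cv2.INTER_CUBIC))
cv2.imwrite('pics/m2.png',cv2.resize(b[130:320,170:450],(800,543),interpolation=cv2.INTER_CUBIC))
E
```

```text
(no output)
```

View pics/m1.png

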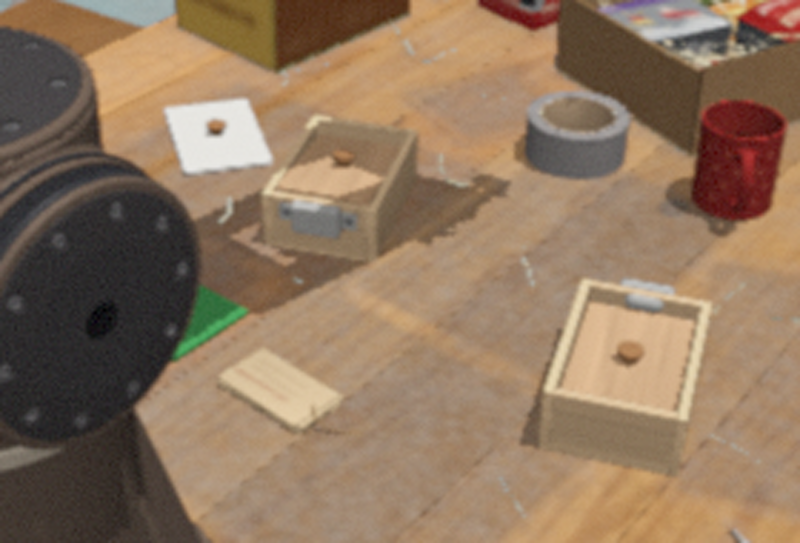

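View pics/m2.png

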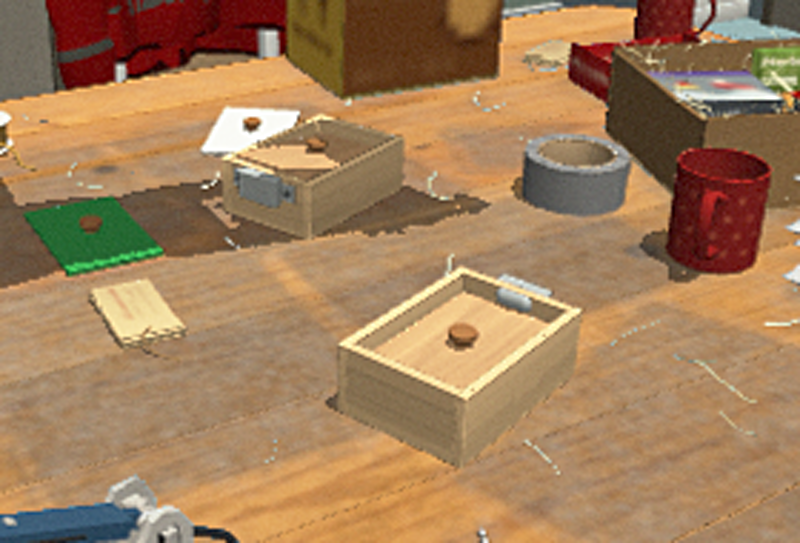

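View pics/wrist0.png

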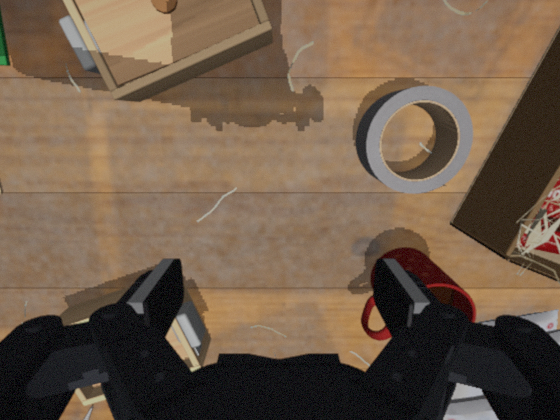

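View pics/scene0.png

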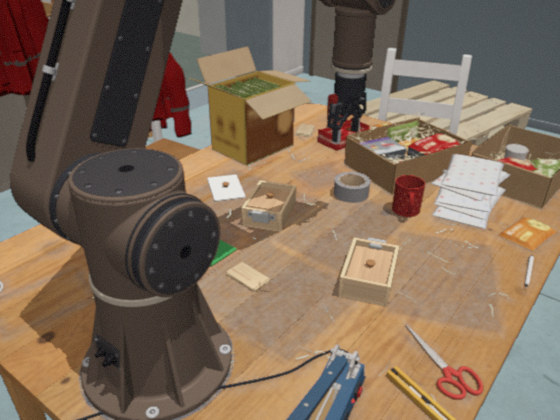

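Candidates for cover_end in the scene image are the wooden cover in the box (262,203), the white plate (226,184) and the green plate (about 215,253). The wooden one tilted in the box with the catch facing the robot is the target. The closed box is at (368,268). I'll move above the open box for a close look.

>>> {"name": "servo_tool", "arguments": {"motion": [{"dx": -30, "dy": -35}, {"dx": -60, "dy": -70}, {"dx": -90, "dy": -105}, {"dx": -120, "dy": -140}, {"dx": -120, "dy": -140}, {"dx": -120, "dy": -140}], "claw": -1}}

```text
invalid input
```

```bash
python3 - <<'E'
from h import *
st=ctrl.state();c='wrist';im=ctrl.get_image(c);save(im,'w1.png');T=cam(im,st)
print(st['tool_pos'],st['tcp_rot'],st['contact_force'],st['finger_gap'],st['time'])
for n,z in [('cover_end',58),('box_open',0)]:
  for d in ctrl.pinpoint(c,n)[:4]:
    u,v=d['centre'][0]*560,d['centre'][1]*420
    print(c,n,round(d['p'],2),round(u),round(v),atz(im,T,u,v,z).round(0))
for d in ctrl.masks_of(c,'box_open')[:2]: print(d['p'],d['bbox'])
E
```

```text
[6.50014373e+02 2.50387415e-02 2.11106056e+02] [-3.14156482e+00 -3.76684368e-05 -3.59811555e-05] [-0.2475551  -0.67016056  0.8103262 ] 85.65693184508189 0.6
wrist cover_end 0.86 120 26 [510. 144.  58.]
0.62 [0.1061, 0.0, 0.4882, 0.241]
```

View pics/w1.png

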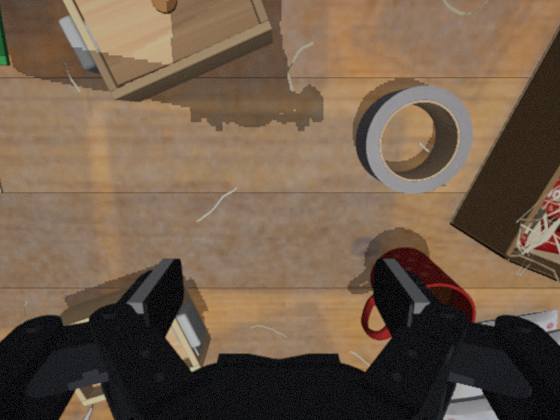

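>>> {"name": "servo_tool", "arguments": {"motion": [{"dx": -30, "dy": -35, "dz": 0, "yaw": 0}, {"dx": -60, "dy": -70, "dz": 0, "yaw": 0}, {"dx": -90, "dy": -105, "dz": 0, "yaw": 0}, {"dx": -120, "dy": -140, "dz": 0, "yaw": 0}, {"dx": -120, "dy": -140, "dz": 0, "yaw": 0}, {"dx": -120, "dy": -140, "dz": 0, "yaw": 0}], "claw": -1}}

```text
time: 1.55
tool_pos: [530.4, 140.0, 211.3]
tcp_rot: [3.142, -0.001, 0.001]
contact_force: [-0.2, -0.3, -0.2]
finger_gap: 0.5
```

```bash
python3 - <<'E'
from h import *
st=ctrl.state();c='wrist';im=ctrl.get_image(c);save(im,'w2.png');T=cam(im,st)
print(st['tool_pos'],st['tcp_rot'],st['contact_force'],st['finger_gap'],st['time'])
for n,z in [('cover_end',58),('box_open',0)]:
  for d in ctrl.pinpoint(c,n)[:4]:
    u,v=d['centre'][0]*560,d['centre'][1]*420
    print(c,n,round(d['p'],2),round(u),round(v),atz(im,T,u,v,z).round(0))
for d in ctrl.masks_of(c,'box_open')[:2]: print(d['p'],d['bbox'])
E
```

```text
[530.430132   140.02692757 211.33913863] [ 3.14153640e+00 -7.12689735e-04  6.54407479e-04] [-0.16826771 -0.33177525 -0.19126149] 0.4737337282249982 1.55
wrist cover_end 0.95 94 171 [347. 156.  58.]
wrist cover_end 0.66 259 181 [511. 145.  58.]
0.9 [0.3593, 0.1814, 0.7018, 0.5645]
```

View pics/w2.png

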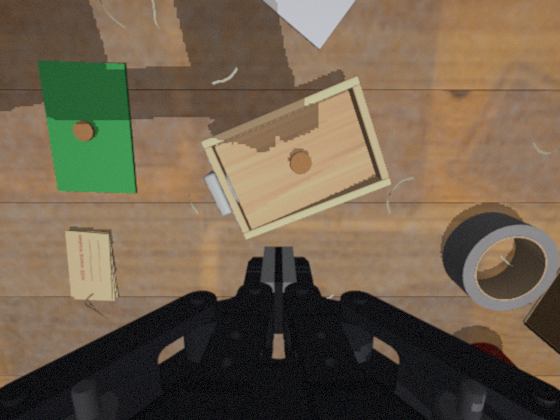

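The open wooden box fills the middle of the picture. Its outer rim corners are at about (205,141), (357,78), (389,184) and (248,237), the catch is on the left end (218,193), and the knob is at (300,161). The green and white plates lie outside it. Next I fit the box pose.

```bash
python3 - <<'E'
from h import *
from scipy.optimize import least_squares
st=ctrl.state();c='wrist';im=ctrl.get_image(c);T=cam(im,st)
px=np.array([[205,141],[357,78],[389,184],[248,237]],float)
W=np.array([atz(im,T,*p,58)[:2] for p in px]);print(W.round(1),[np.linalg.norm(W[i]-W[(i+1)%4]).round(1) for i in range(4)])
# catch end: px0,px3 ; box x to catch
L=np.array([[80,-55],[-80,-55],[-80,55],[80,55]],float)
def f(q): 
    a=q[2];r=np.array([[np.cos(a),-np.sin(a)],[np.sin(a),np.cos(a)]])
    return ((L@r.T+q[:2])-W).ravel()
s=least_squares(f,[550,165,-2.7]);q=s.x;print(q,np.degrees(q[2]),s.fun.round(1))
a=q[2]
def pt(x,y,z): return [q[0]+np.cos(a)*x-np.sin(a)*y,q[1]+np.sin(a)*x+np.cos(a)*y,z]
print('press',pt(45,0,50),'knob',proj(im,T,pt(0,0,61)),'end',proj(im,T,pt(45,0,58)))
v=im['pixels'][:,:,::-1].copy()
for l in L: cv2.circle(v,tuple(proj(im,T,pt(*l,58)).astype(int)),3,(0,0,255),1)
for l in L*[[69/80,43/55]]: cv2.circle(v,tuple(proj(im,T,pt(*l,58)).astype(int)),1,(255,0,0),-1)
cv2.circle(v,tuple(proj(im,T,pt(45,0,58)).astype(int)),3,(0,255,0),1)
cv2.imwrite('pics/w3.png',cv2.resize(v[60:260,180:420],(780,650))[:600])
for n in ['scene','side']:
    i2=ctrl.get_image(n);T2=cam(i2)
    b=i2['pixels'][:,:,::-1].copy()
    for l in L: cv2.circle(b,tuple(proj(i2,T2,pt(*l,58)).astype(int)),2,(0,0,255),1)
    p=proj(i2,T2,pt(45,0,58)).astype(int);cv2.circle(b,tuple(p),2,(0,255,0),1);print(n,p)
    cv2.imwrite('pics/x_%s.png'%n,cv2.resize(b[p[1]-60:p[1]+60,p[0]-60:p[0]+100],(800,600)))
E
```

```text
[[459.5 184.1]
 [602.9 240.8]
 [641.6 141.5]
 [498.5  84.8]] [np.float64(154.2), np.float64(106.6), np.float64(153.9), np.float64(106.7)]
[550.61842877 162.80392843  -2.76606268] -158.4837176805757 [-3.5  0.5  2.   2.5  3.6 -0.5 -2.1 -2.5]
press [np.float64(508.75432675905745), np.float64(146.29947561887448), 50] knob [298.93691918 163.32324838] end [256.61977442 179.42302972]
scene [265 203]
side [270 185]
```

View pics/w3.png

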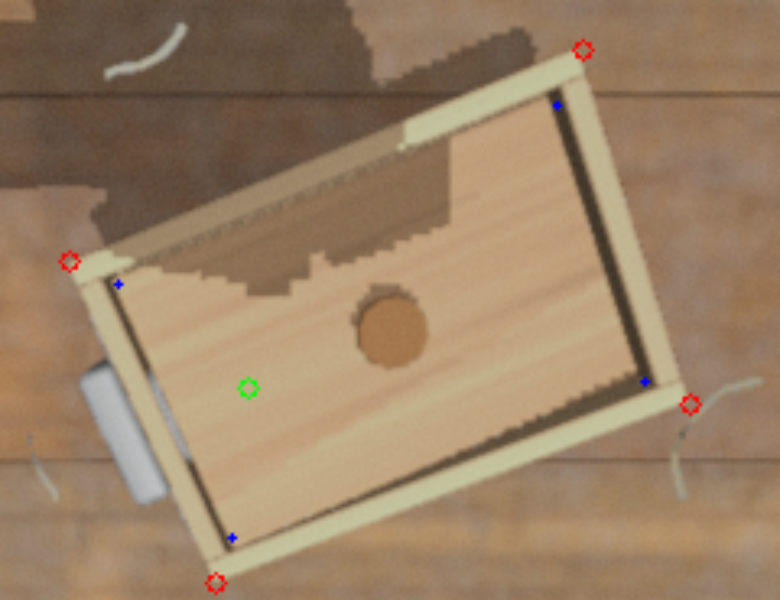

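View pics/x_side.png

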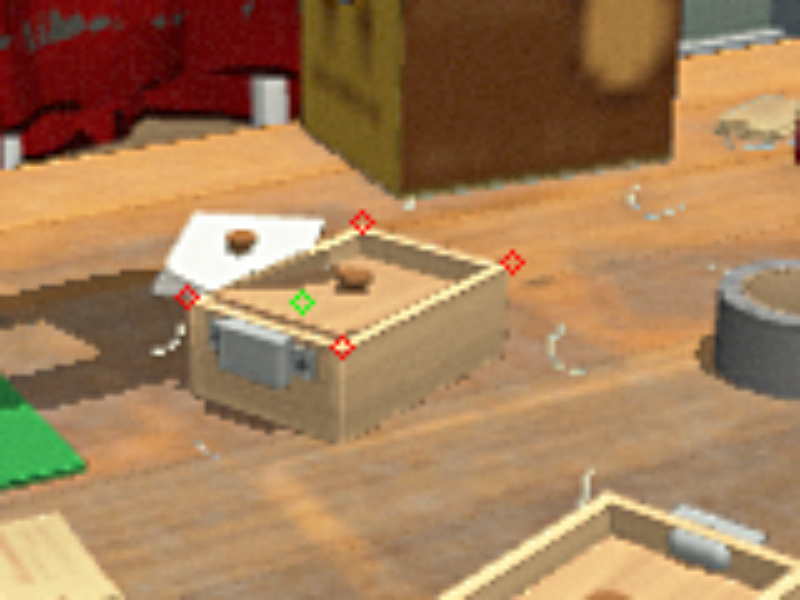

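The fit residuals are within about 3.5 mm, and the press point (509,146) agrees in all three views, including the pinpoint result (511,145). I'll go above it, aligned with the box.

>>> {"name": "servo_tool", "arguments": {"motion": [{"dx": -21, "dy": -6, "dz": 30, "yaw": -0.15}, {"dx": -21, "dy": -6, "dz": 65, "yaw": -0.3}, {"dx": -21, "dy": -6, "dz": 100, "yaw": -0.375}, {"dx": -21, "dy": -6, "dz": 130, "yaw": -0.375}, {"dx": -21, "dy": -6, "dz": 136, "yaw": -0.375}, {"dx": -21, "dy": -6, "dz": 136, "yaw": -0.375}], "claw": -1}}

```text
time: 2.65
tool_pos: [509.2, 145.9, 75.4]
tcp_rot: [-3.142, 0.0, 0.375]
contact_force: [0.3, 0.2, 0.5]
finger_gap: 0.0
```

```bash
python3 - <<'E'
from h import *
st=ctrl.state();print(st['tool_pos'],st['tcp_rot'],st['contact_force'])
im=ctrl.get_image('side');cv2.imwrite('pics/s2.png',cv2.resize(im['pixels'][110:260,190:390,::-1],(800,600)))
im=ctrl.get_image('wrist');save(im,'w4.png')
E
```

```text
[509.23066436 145.93777266  75.37965607] [-3.14155450e+00  1.73770560e-04  3.74626035e-01] [0.34909262 0.18868103 0.52983653]
```

View pics/s2.png

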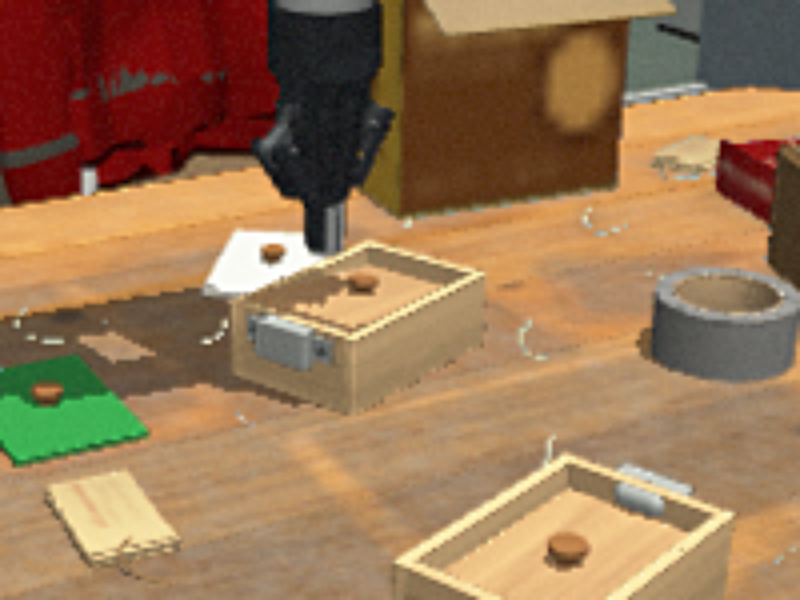

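View pics/w4.png

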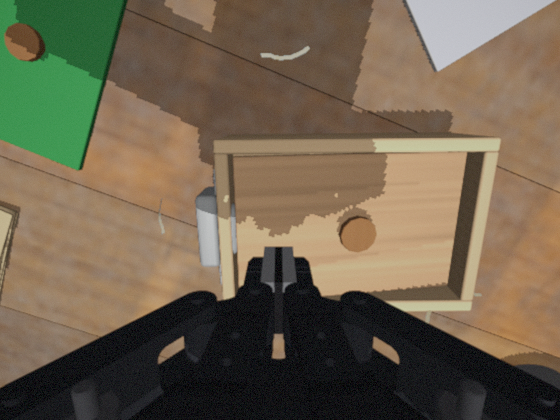

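The shut fingers are over the cover's raised end, between the catch nose (233,235) and the knob (358,233), with the box edges parallel to the tool. I'll lower in small steps and watch the force.

>>> {"name": "servo_tool", "arguments": {"motion": [{"dx": 0, "dy": 0, "dz": 8, "yaw": 0}, {"dx": 0, "dy": 0, "dz": 13, "yaw": 0}, {"dx": 0, "dy": 0, "dz": 16, "yaw": 0}, {"dx": 0, "dy": 0, "dz": 18, "yaw": 0}, {"dx": 0, "dy": 0, "dz": 19, "yaw": 0}, {"dx": 0, "dy": 0, "dz": 20, "yaw": 0}], "claw": -1}}

```text
time: 3.5
tool_pos: [509.0, 146.0, 55.1]
tcp_rot: [3.142, -0.0, 0.375]
contact_force: [-0.1, -0.6, -0.4]
finger_gap: 0.3
```

>>> {"name": "servo_tool", "arguments": {"motion": [{"dx": 0, "dy": 0, "dz": 1, "yaw": 0}, {"dx": 0, "dy": 0, "dz": 2, "yaw": 0}, {"dx": 0, "dy": 0, "dz": 3, "yaw": 0}, {"dx": 0, "dy": 0, "dz": 3, "yaw": 0}], "claw": -1}}

```text
time: 4.0
tool_pos: [509.0, 146.0, 52.0]
tcp_rot: [-3.142, 0.0, 0.375]
contact_force: [-0.6, 0.5, -0.5]
finger_gap: -0.1
```

```bash
python3 - <<'E'
from h import *
im=ctrl.get_image('side');cv2.imwrite('pics/s3.png',cv2.resize(im['pixels'][150:225,220:320,::-1],(800,600)))
E
```

```text
(no output)
```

View pics/s3.png

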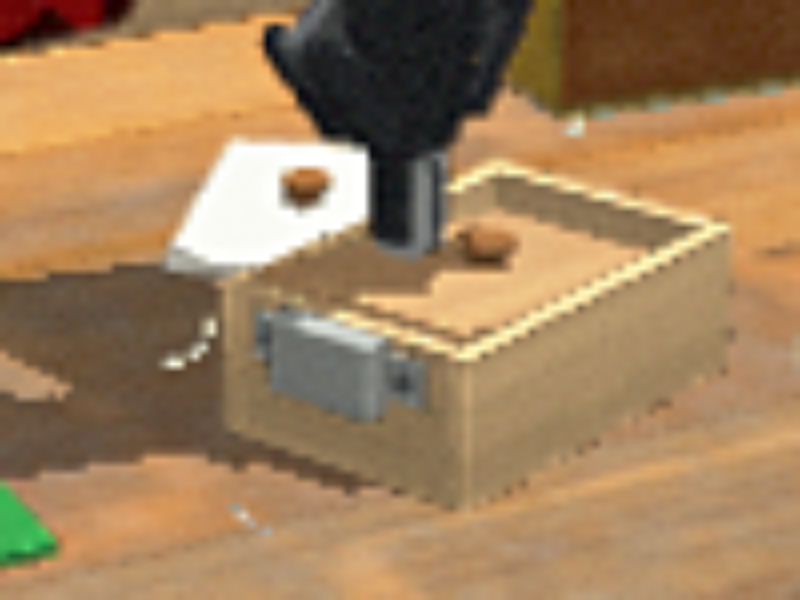

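No residual force, so the cover may have moved already. I'll continue down slowly to the ledge.

>>> {"name": "servo_tool", "arguments": {"motion": [{"dx": 0, "dy": 0, "dz": 2, "yaw": 0}, {"dx": 0, "dy": 0, "dz": 4, "yaw": 0}, {"dx": 0, "dy": 0, "dz": 6, "yaw": 0}, {"dx": 0, "dy": 0, "dz": 7, "yaw": 0}, {"dx": 0, "dy": 0, "dz": 8, "yaw": 0}, {"dx": 0, "dy": 0, "dz": 8, "yaw": 0}], "claw": -1}}

```text
time: 4.8
tool_pos: [508.9, 146.0, 44.0]
tcp_rot: [-3.142, 0.0, 0.375]
contact_force: [0.1, -0.7, -0.1]
finger_gap: 0.4
```

>>> {"name": "servo_tool", "arguments": {"motion": [{"dx": 0, "dy": 0, "dz": 1, "yaw": 0}, {"dx": 0, "dy": 0, "dz": 2, "yaw": 0}, {"dx": 0, "dy": 0, "dz": 2.5, "yaw": 0}, {"dx": 0, "dy": 0, "dz": 2.5, "yaw": 0}], "claw": -1}}

```text
time: 5.3
tool_pos: [509.0, 146.0, 41.6]
tcp_rot: [-3.142, 0.0, 0.375]
contact_force: [0.5, -1.0, 0.7]
finger_gap: 0.2
```

```bash
python3 - <<'E'
from h import *
im=ctrl.get_image('side');cv2.imwrite('pics/s4.png',cv2.resize(im['pixels'][150:225,220:320,::-1],(800,600)))
E
```

```text
(no output)
```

View pics/s4.png

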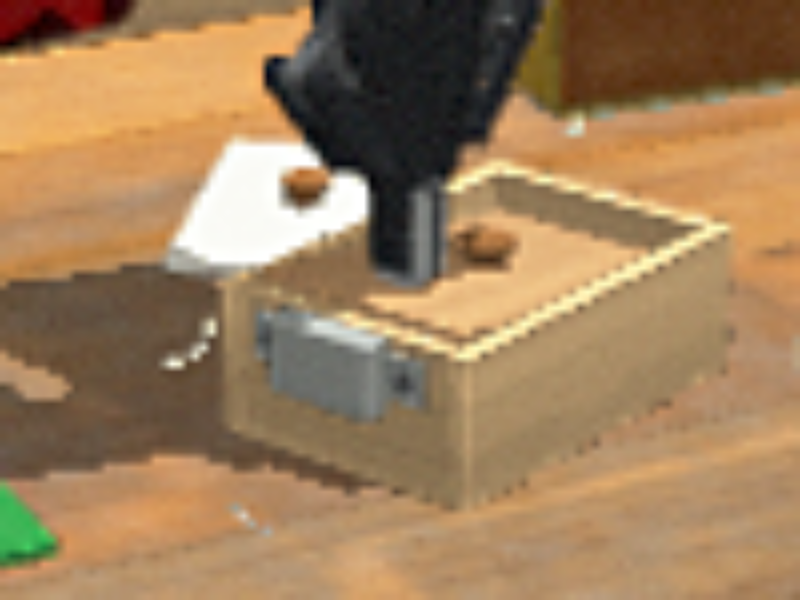

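>>> {"name": "servo_tool", "arguments": {"motion": [{"dx": 0, "dy": 0, "dz": 0.5, "yaw": 0}, {"dx": 0, "dy": 0, "dz": 1, "yaw": 0}, {"dx": 0, "dy": 0, "dz": 1, "yaw": 0}], "claw": -1}}

```text
time: 5.72
tool_pos: [509.0, 146.0, 40.6]
tcp_rot: [-3.142, 0.0, 0.375]
contact_force: [-0.1, -0.1, -0.1]
finger_gap: 0.1
```

>>> {"name": "servo_tool", "arguments": {"motion": [{"dx": 0, "dy": 0, "dz": 0.5, "yaw": 0}, {"dx": 0, "dy": 0, "dz": 1, "yaw": 0}, {"dx": 0, "dy": 0, "dz": 1, "yaw": 0}], "claw": -1}}

```text
time: 6.1
tool_pos: [509.0, 146.0, 39.6]
tcp_rot: [-3.142, 0.0, 0.375]
contact_force: [-0.2, -0.4, -0.3]
finger_gap: -0.2
```

```bash
python3 - <<'E'
from h import *
st=ctrl.state();print(st['tool_pos'],st['contact_force'],st['time'])
im=ctrl.get_image('wrist');save(im,'w5.png')
E
```

```text
[508.95312467 146.01187003  39.55245498] [-0.15574372 -0.3777216  -0.26730639] 6.1
```

View pics/w5.png

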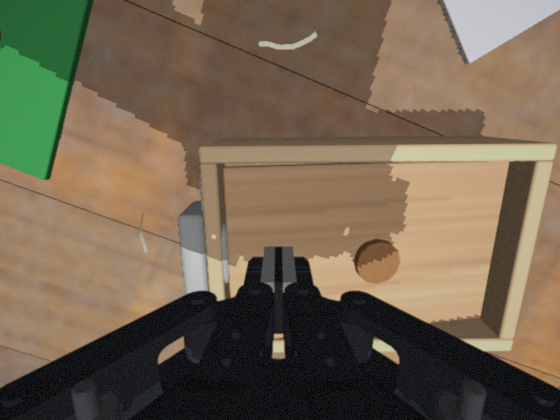

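```bash
python3 - <<'E'
from h import *
st=ctrl.state();p=st['tool_pos'];a=st['tcp_rot'][2]
for n in ['side','scene']:
    im=ctrl.get_image(n);T=cam(im);c=proj(im,T,p);print(n,c, 'z=58:',proj(im,T,[p[0],p[1],58]))
    x0,y0=int(c[0])-45,int(c[1])-40;k=8
    b=cv2.resize(im['pixels'][y0:y0+72,x0:x0+96,::-1],None,fx=k,fy=k,interpolation=cv2.INTER_CUBIC)
    cv2.circle(b,tuple(((c-[x0,y0]+.5)*k).astype(int)),4,(0,255,0),1)
    cv2.imwrite('pics/t_%s.png'%n,b)
E
```

```text
side [271.07527587 191.66881329] z=58: [271.07693323 185.62218204]
scene [265.70673495 209.4103927 ] z=58: [265.66739101 203.56277732]
```

View pics/t_side.png

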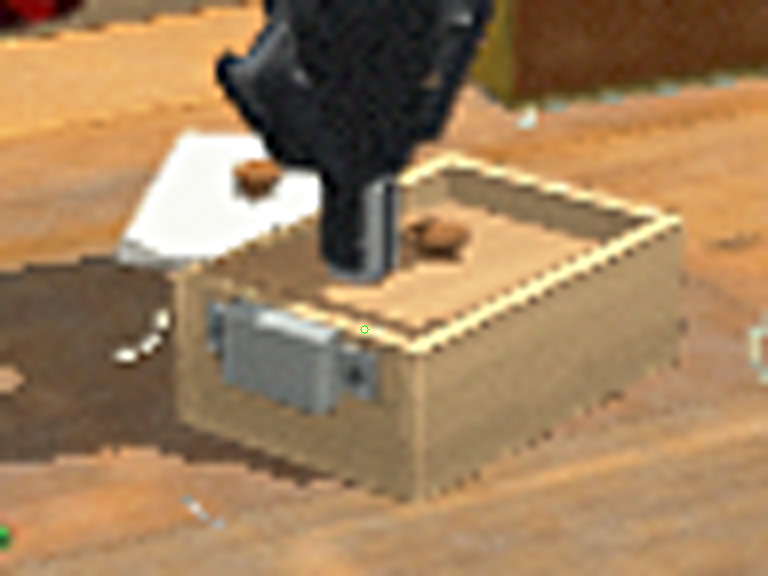

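View pics/t_scene.png

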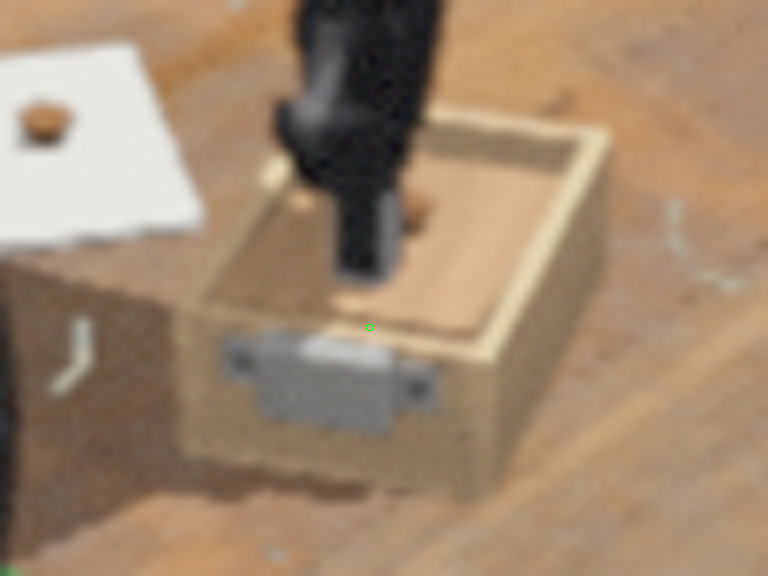

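Both side and scene views show the fingertips about 6 px (roughly 17 mm) above the projected TCP. So the tips are near z≈57 and have not touched yet, which fits the zero force. I'll keep lowering in small steps, guided by force and pictures.

>>> {"name": "servo_tool", "arguments": {"motion": [{"dx": 0, "dy": 0, "dz": 1, "yaw": 0}, {"dx": 0, "dy": 0, "dz": 2, "yaw": 0}, {"dx": 0, "dy": 0, "dz": 2, "yaw": 0}], "claw": -1}}

```text
time: 6.62
tool_pos: [509.3, 146.1, 37.6]
tcp_rot: [3.142, -0.001, 0.375]
contact_force: [1.3, 0.7, 2.6]
finger_gap: 0.0
```

>>> {"name": "servo_tool", "arguments": {"motion": [{"dx": 0, "dy": 0, "dz": 1, "yaw": 0}, {"dx": 0, "dy": 0, "dz": 2, "yaw": 0}, {"dx": 0, "dy": 0, "dz": 2, "yaw": 0}], "claw": -1}}

```text
time: 7.0
tool_pos: [509.2, 146.1, 35.8]
tcp_rot: [3.142, -0.0, 0.375]
contact_force: [1.1, 0.1, 4.0]
finger_gap: -0.0
```

>>> {"name": "servo_tool", "arguments": {"motion": [{"dx": 0, "dy": 0, "dz": 1, "yaw": 0}, {"dx": 0, "dy": 0, "dz": 2, "yaw": 0}, {"dx": 0, "dy": 0, "dz": 3, "yaw": 0}, {"dx": 0, "dy": 0, "dz": 3, "yaw": 0}], "claw": -1}}

```text
time: 7.5
tool_pos: [508.8, 146.0, 32.5]
tcp_rot: [-3.142, 0.0, 0.375]
contact_force: [0.3, -0.1, 0.5]
finger_gap: 0.2
```

>>> {"name": "servo_tool", "arguments": {"motion": [{"dx": 0, "dy": 0, "dz": 1, "yaw": 0}, {"dx": 0, "dy": 0, "dz": 2, "yaw": 0}, {"dx": 0, "dy": 0, "dz": 3, "yaw": 0}, {"dx": 0, "dy": 0, "dz": 3, "yaw": 0}], "claw": -1}}

```text
time: 8.0
tool_pos: [508.8, 146.0, 29.4]
tcp_rot: [-3.142, 0.0, 0.375]
contact_force: [-1.3, 0.0, -0.2]
finger_gap: 0.3
```

The force built to about 4 N and then dropped, so the catch was probably passed. I'll continue gently toward the ledge to confirm.

>>> {"name": "servo_tool", "arguments": {"motion": [{"dx": 0, "dy": 0, "dz": 1, "yaw": 0}, {"dx": 0, "dy": 0, "dz": 2, "yaw": 0}, {"dx": 0, "dy": 0, "dz": 3, "yaw": 0}, {"dx": 0, "dy": 0, "dz": 3, "yaw": 0}], "claw": -1}}

```text
time: 8.5
tool_pos: [509.0, 146.1, 26.5]
tcp_rot: [3.142, -0.0, 0.375]
contact_force: [1.1, -0.2, 0.4]
finger_gap: 0.0
```

```bash
python3 - <<'E'
from h import *
for n,(x,y) in {'side':(225,150),'scene':(220,170)}.items():
    im=ctrl.get_image(n);cv2.imwrite('pics/u_%s.png'%n,cv2.resize(im['pixels'][y:y+72,x:x+96,::-1],None,fx=8,fy=8,interpolation=cv2.INTER_CUBIC))
E
```

```text
(no output)
```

View pics/u_side.png

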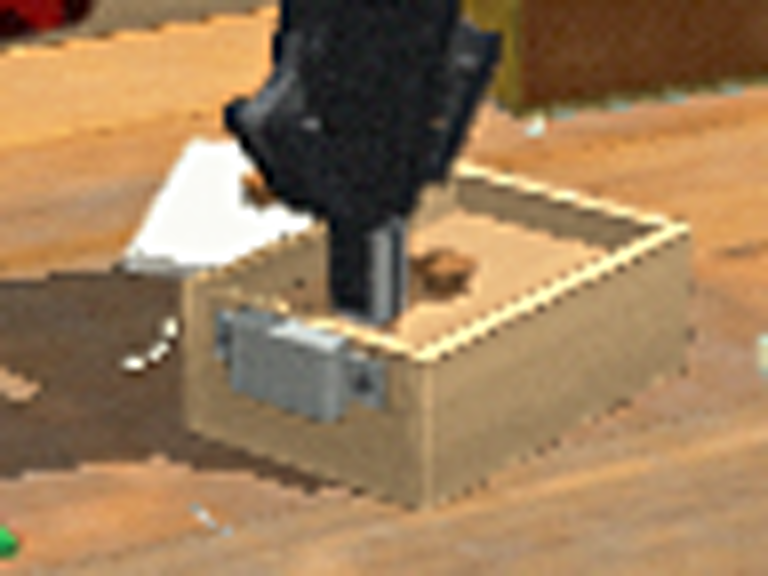

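The cover now looks level in the box. I'll go a little further to feel the ledge.

>>> {"name": "servo_tool", "arguments": {"motion": [{"dx": 0, "dy": 0, "dz": 0.7, "yaw": 0}, {"dx": 0, "dy": 0, "dz": 1.5, "yaw": 0}, {"dx": 0, "dy": 0, "dz": 1.5, "yaw": 0}], "claw": -1}}

```text
time: 8.98
tool_pos: [509.0, 146.0, 25.0]
tcp_rot: [-3.142, 0.0, 0.375]
contact_force: [-0.2, 0.1, -0.0]
finger_gap: 0.2
```

>>> {"name": "servo_tool", "arguments": {"motion": [{"dx": 0, "dy": 0, "dz": 0.7, "yaw": 0}, {"dx": 0, "dy": 0, "dz": 1.5, "yaw": 0}, {"dx": 0, "dy": 0, "dz": 1.5, "yaw": 0}], "claw": -1}}

```text
time: 9.35
tool_pos: [508.9, 146.0, 23.5]
tcp_rot: [-3.142, 0.0, 0.375]
contact_force: [0.8, -0.4, -0.5]
finger_gap: -0.1
```

>>> {"name": "servo_tool", "arguments": {"motion": [{"dx": 0, "dy": 0, "dz": 0.7, "yaw": 0}, {"dx": 0, "dy": 0, "dz": 1.2, "yaw": 0}, {"dx": 0, "dy": 0, "dz": 1.2, "yaw": 0}], "claw": -1}}

```text
time: 9.72
tool_pos: [509.0, 146.0, 22.4]
tcp_rot: [-3.142, 0.0, 0.375]
contact_force: [-0.3, -0.1, 0.2]
finger_gap: 0.1
```

>>> {"name": "servo_tool", "arguments": {"motion": [{"dx": 0, "dy": 0, "dz": 0.5, "yaw": 0}, {"dx": 0, "dy": 0, "dz": 1, "yaw": 0}, {"dx": 0, "dy": 0, "dz": 1, "yaw": 0}], "claw": -1}}

```text
time: 10.1
tool_pos: [509.1, 146.0, 21.8]
tcp_rot: [3.142, -0.0, 0.375]
contact_force: [-1.5, -0.8, 10.0]
finger_gap: 0.3
```

The rigid ledge is felt: 10 N at a travel of about 16 mm from first contact. Now I'll lift away and look.

>>> {"name": "servo_tool", "arguments": {"motion": [{"dx": 0, "dy": 0, "dz": -10, "yaw": 0}, {"dx": 0, "dy": 0, "dz": -40, "yaw": 0}, {"dx": 0, "dy": 0, "dz": -80, "yaw": 0}, {"dx": 0, "dy": 0, "dz": -120, "yaw": 0}, {"dx": 0, "dy": -30, "dz": -160, "yaw": 0}, {"dx": 0, "dy": -50, "dz": -170, "yaw": 0}, {"dx": 0, "dy": -50, "dz": -170, "yaw": 0}], "claw": -1}}

```text
time: 10.98
tool_pos: [490.8, 193.6, 192.8]
tcp_rot: [3.142, -0.002, 0.377]
contact_force: [-0.3, -0.6, 0.2]
finger_gap: 0.3
```

```bash
python3 - <<'E'
from h import *
st=ctrl.state();print(st['tool_pos'],st['contact_force'],st['time'])
for n,(x,y) in {'side':(225,150),'scene':(220,170)}.items():
    im=ctrl.get_image(n);cv2.imwrite('pics/v_%s.png'%n,cv2.resize(im['pixels'][y:y+72,x:x+96,::-1],None,fx=8,fy=8,interpolation=cv2.INTER_CUBIC))
st=ctrl.state();im=ctrl.get_image('wrist');save(im,'w6.png');T=cam(im,st)
for d in ctrl.pinpoint('wrist','cover_end')[:3]:
    u,v=d['centre'][0]*560,d['centre'][1]*420;print(round(d['p'],2),u,v,atz(im,T,u,v,42).round(1))
E
```

```text
[490.7990006  193.56109172 192.75537354] [-0.34310257 -0.5883925   0.22456381] 10.975
0.89 279.88800000000003 238.686 [511.7 141.7  42. ]
0.88 384.496 83.916 [544.9 317.3  42. ]
0.6 118.384 160.692 [335.7 159.5  42. ]
```

View pics/v_side.png

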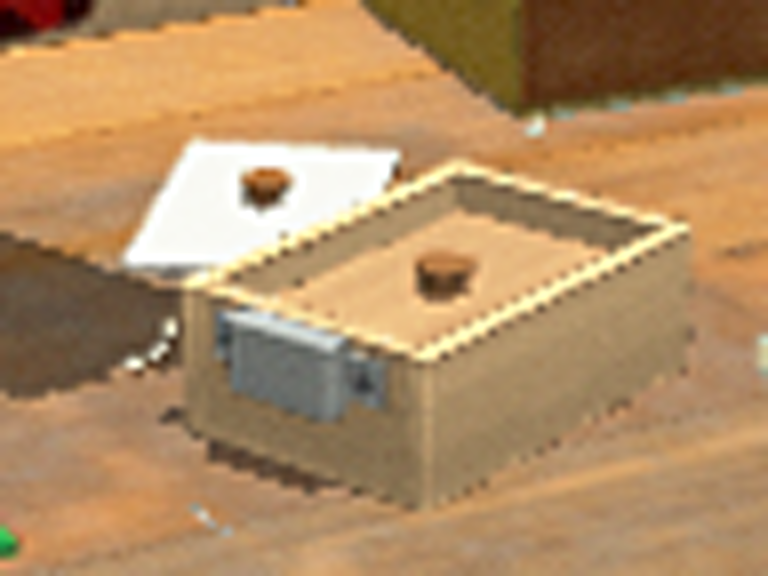

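View pics/v_scene.png

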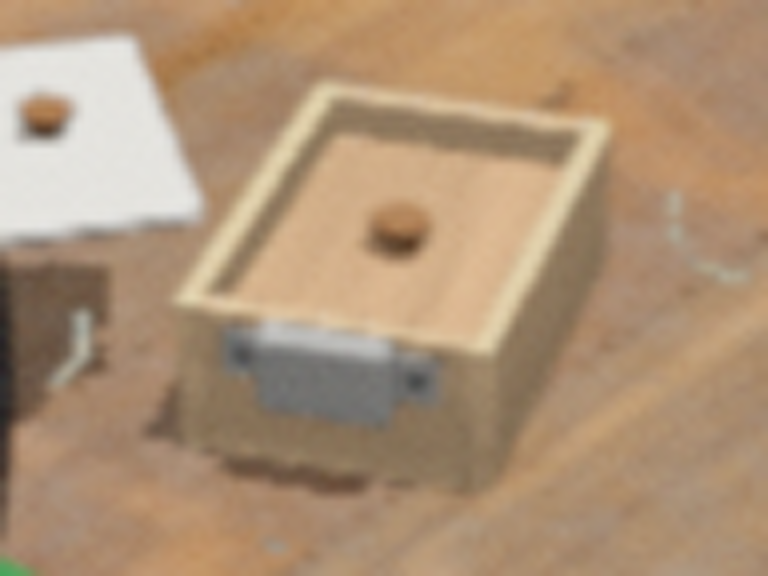

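View pics/w6.png

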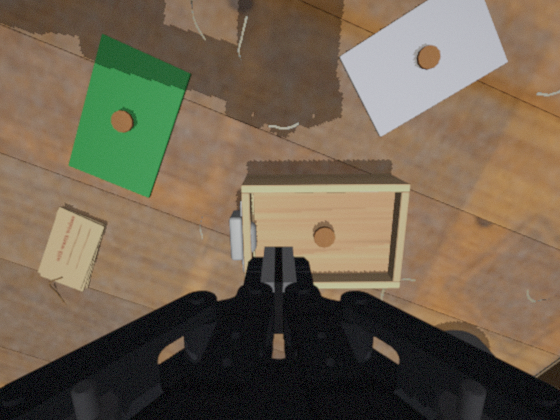

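The cover lies level and deep in the box, with an even wall height along both long sides. The nose is visible over the cover's end at (252,235), and the arm is clear. I'll hand in.

```bash
python3 -c "
from cell import ctrl
print(ctrl.sign_off(), ctrl.state()['time'])"
```

```text
the job is handed in; nothing more can be done
the job is handed in; nothing more can be done
```

The loose wooden cover is pressed down past the catch and looks seated on its ledge. I handed the job in at about 11 s with the arm lifted clear. No verdict came back.

**What I did:** I pressed straight down with shut fingers on the raised end of the wooden cover, at about (509, 146) mm. Read at the end of each move, the force rose to about 4 N and then dropped to near zero as the cover passed the catch. I stopped when the fingers met the rigid ledge at 10 N, about 16 mm below first contact, which matches the stated drop from 58 to 42 mm. The arm never went near the closed box.

**Last checks:**
- **Cover position:** in the side, scene and wrist pictures the cover is level, with the catch nose over its end. The wrist camera's estimate of the press point is (512, 142) mm, about 5 mm from where I pressed. Tilt was judged by eye from the pictures, not measured.
- **Arm:** the measured force is near zero after lifting, so nothing is being touched.

**What disagreed:**
- **Fingertip height:** the real fingertips sat about 17–20 mm behind the reported tool point. I found this because there was no force where contact was expected, and both outside cameras confirmed it. From there I went by force and pictures instead of the nominal height.
- **First move:** the tool refused my first move call, and it worked once I filled in all four values in every row.

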